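# Find the electric mill with batteries by its weight and stand it in its holder

## Robot

A 6-joint arm with a two-finger parallel gripper is mounted at the origin on the work surface. World frame = base frame: x ahead of the robot, y to its left, z up, the work surface at z = 0. Lengths are in mm, angles in rad, forces in N, time in s.
With the tool pointing down it reaches from about 275 to 750 mm from the base axis. Payload 10.2 kg.
Tool frame: the origin (TCP) lies at the very end of the fingers, on their centre line; the grasp point (between the pads) lies 19 mm behind it (env.grip_point_offset is the distance from the TCP to the grasp point, in mm); z points along the fingers, y is the line along which they close (so a half turn about z gives the same grasp; the last joint's range is limited). The gripper opens to 88 mm and grips with 3 to 60 N. Pads are 18 mm wide; open, the fingers measure 123 mm over their backs; the gripper's body (75 mm by 187 mm) begins 45 mm behind the grasp point.
Start: joints at [1.023, 0.313, 1.498, -0, 1.331, -0.223], TCP at [167.55, 497.552, 238.72] pointing down, gripper open.
Joint ranges: [-2.94, 2.94], [-0.97, 2.17], [0.19, 2.56], [-1.23, 4.37], [0.02, 3.11], [-2.88, 2.88]. Speed limits (rad/s): [2.39, 2.39, 3.01, 3.14, 3.14, 3.14].

## Interface

Orientations are given as [roll, pitch, yaw] about the fixed x, y, z axes, in that order (R = Rz(yaw) Ry(pitch) Rx(roll)).
In Python, from cell import telemetry, grab_frame, ticket, env gives the robot as it stands.
- The arm moves only by the tool carry_out, never from a script. Its argument "deltas" is a list that holds one entry, the list of rows, each a list of 7 numbers: the shift along the tool's x, y, z in units of 40 mm (1.0 is 40 mm), then the turn, a rotation vector about the tool's x, y, z in units of 6 degrees (1.0 is 6 degrees), then the opening, from 0 (shut) to 1 (fully open). A call has 1 to 12 rows; each row shifts and turns the commanded pose from where the row before left it, along the tool's axes as they then stand; what a row does not reach is not made up. A row lasts 1/12 s, in which the tool goes at most 41.7 mm and 7.16 degrees, less where a joint would pass 70% of its speed; a pose out of reach is approached as far as the arm can. A call is refused whole if a number of a shift passes 1 or a number of a turn 1, either way. A call with a gripper value outside its range is refused whole. The fingers move at their own pace and stop on an object; "squeeze" is the grip in N (left out, the last holds). Time passes only in rows, so rows that do not move let the fingers close. It gives the time, the measured TCP pose, the force, the opening and the grip force at its end, in the units of the state.
- telemetry.state(): the state, without advancing time (a new reading comes with each control period).
- grab_frame(name): name is "scene" or "top" or "wrist"; returns a dict with "color" (400x640x3 uint8, blue, green, red), "depth" (400x640 float32, mm along the optical axis (not along the pixel's ray), 0 where there is no reading), "intrinsics" (3x3 intrinsics, pixels), "T" (4x4, takes a point from camera to world coordinates). Camera axes: x right, y down, z forward; pixel columns grow to the right and rows downward; lengths in mm; the calibration is good to about 2 mm. The wrist camera is an equidistant fisheye: a pixel r from the principal point sees the ray r / f radians off the axis. A picture is of the moment at which its call begins.
- ticket.close_job(): hands the job in; it is judged then, once.
The state is a dict: "t": time; "joint_pos": joint angles; "joint_vel": joint speeds; "joint_efforts": joint torques, N m; "ee_pos": TCP position; "orientation": TCP orientation; "force": force on the tool from outside, world axes, zero at the start; "torque": the same for the moment, N m; "width": finger opening in mm; "grip_force": force on a finger pad.
Only numpy, scipy, OpenCV 4.12 (cv2) and the standard library are available. Lean on these libraries where they do the work, as an engineer would, in place of code of your own. Each camera call takes 0.05 s, during which the arm holds its last target. There are 200 camera calls.

## Task

Only one of the three identical electric mills on the wooden board has its batteries in, and that makes it about twice as heavy as the others. Find it by lifting, and stand it upright in the steel holder cup, fully down; the other two must end up standing upright on the board. Set every mill down rather than dropping it, never knock one over, and do not disturb the oil bottle, the mug or the wooden spoon.

Things in the scene. Friction and masses are not known exactly. Their poses are not given: they have to be found in the camera images.
- mill_a: electric mill, one of three that look exactly alike: upright cylinder 54 mm in diameter, 145 mm tall, steel with a black head (the top 55 mm) and a thin red ring under it; about 250 g without batteries, about 500 g with them, the batteries cannot be seen. Origin at the centre of its underside, z along its axis. Best gripped on the head, about 115 mm above its foot
- mill_b: electric mill, one of three that look exactly alike: upright cylinder 54 mm in diameter, 145 mm tall, steel with a black head (the top 55 mm) and a thin red ring under it; about 250 g without batteries, about 500 g with them, the batteries cannot be seen. Origin at the centre of its underside, z along its axis. Best gripped on the head, about 115 mm above its foot
- mill_c: electric mill, one of three that look exactly alike: upright cylinder 54 mm in diameter, 145 mm tall, steel with a black head (the top 55 mm) and a thin red ring under it; about 250 g without batteries, about 500 g with them, the batteries cannot be seen. Origin at the centre of its underside, z along its axis. Best gripped on the head, about 115 mm above its foot
- board: wooden board fixed on the worktop, 140 x 360 mm, 18 mm thick; origin at the centre of its underside, x across its short side, y along its long side. The three mills stand in a row along its y, about 110 mm apart
- holder: holder fixed on the worktop: steel cup, 72 mm outside and 66 mm inside diameter, on a dark wooden foot 100 x 100 x 12 mm; the rim is 72 mm above the worktop. Origin at the centre of the foot's underside
- holder_in (a point): centre of the cup's inner floor, 16 mm above the worktop and 56 mm below the rim
- oil: bystander: green oil bottle, 60 mm in diameter, 180 mm tall; origin at the centre of its underside, z up
- mug: bystander: blue mug, 76 mm in diameter, 85 mm tall, handle to its +y; origin at the centre of its underside
- spoon: bystander: wooden spoon 240 mm long lying on the worktop along its x
Mind the look-alikes: they are no part of the job. Leave any pink or purple look-alike of the mill_b alone.

How it is judged (in metres and radians):
At the end, for the whole second after the job is handed in: The mill with the batteries stands in the cup: its foot within 6 mm of the cup's inner floor and 15 mm of its centre, within 0.1 rad of upright, its weight borne by the holder. The other two stand on the board, within 0.1 rad of upright. All are released and at rest (((horizontal distance between mill_a and holder_in below 0.015 m and z of mill_a in the frame of holder_in below 0.006 m and angle between each of mill_a, mill_b, mill_c's own z axis and vertical below 0.1 rad and contact force between mill_a and holder above 3.5 N and linear speed of each of mill_a, mill_b, mill_c below 0.02 m/s and x of mill_b in the frame of board between -0.07 and 0.07 m and y of mill_b in the frame of board between -0.18 and 0.18 m and z of each of mill_b, mill_c in the frame of board below 0.024 m and contact force between mill_b and board between 1 and 3.5 N and x of mill_c in the frame of board between -0.07 and 0.07 m and y of mill_c in the frame of board between -0.18 and 0.18 m and contact force between mill_c and board between 1 and 3.5 N) or (horizontal distance between mill_b and holder_in below 0.015 m and z of mill_b in the frame of holder_in below 0.006 m and angle between each of mill_b, mill_a, mill_c's own z axis and vertical below 0.1 rad and contact force between mill_b and holder above 3.5 N and linear speed of each of mill_b, mill_a, mill_c below 0.02 m/s and x of mill_a in the frame of board between -0.07 and 0.07 m and y of mill_a in the frame of board between -0.18 and 0.18 m and z of each of mill_a, mill_c in the frame of board below 0.024 m and contact force between mill_a and board between 1 and 3.5 N and x of mill_c in the frame of board between -0.07 and 0.07 m and y of mill_c in the frame of board between -0.18 and 0.18 m and contact force between mill_c and board between 1 and 3.5 N) or (horizontal distance between mill_c and holder_in below 0.015 m and z of mill_c in the frame of holder_in below 0.006 m and angle between each of mill_c, mill_a, mill_b's own z axis and vertical below 0.1 rad and contact force between mill_c and holder above 3.5 N and linear speed of each of mill_c, mill_a, mill_b below 0.02 m/s and x of mill_a in the frame of board between -0.07 and 0.07 m and y of mill_a in the frame of board between -0.18 and 0.18 m and z of each of mill_a, mill_b in the frame of board below 0.024 m and contact force between mill_a and board between 1 and 3.5 N and x of mill_b in the frame of board between -0.07 and 0.07 m and y of mill_b in the frame of board between -0.18 and 0.18 m and contact force between mill_b and board between 1 and 3.5 N))); the robot touches nothing.
It fails at once if a mill is knocked over (tilted more than 0.5 rad) (angle between any of mill_a, mill_b, mill_c's own z axis and vertical above 0.5 rad).
It fails at once if a mill is dropped: untouched by the fingers with its foot more than 50 mm above the worktop ((height (world z) of mill_a above 0.05 m and contact force between mill_a and the fingers below 0.05 N) or (height (world z) of mill_b above 0.05 m and contact force between mill_b and the fingers below 0.05 N) or (height (world z) of mill_c above 0.05 m and contact force between mill_c and the fingers below 0.05 N)).
It fails at once if the oil bottle, mug or spoon is shifted by more than 30 mm (distance of any of oil, mug, spoon from where it was at the start of the episode above 0.03 m).
It also fails if it takes over 61 s, if anything falls off the work surface, if the arm or the gripper's body presses on something with over 40 N, if the wrist force passes 120 N, or if a joint passes its speed limit or range.

## Working session

There is one attempt and no reset: what is moved stays moved. The work goes in short steps, Python scripts to look and compute and a tool call to move; the robot and the scene stay as the last step left them, time stands still between calls to the robot, and variables do not carry over. Pictures are saved under pics/ and viewed, at most 10 in all, crops included, and the job is handed in when it is done.

Besides the shell and the picture viewer there is one more tool, called as name(argument=value, ...) on one line, values as JSON. carry_out: Moves the arm, as the interface text tells. Its arguments: {"type":"object","properties":{"deltas":{"type":"array"},"squeeze":{"type":"number"}},"required":["deltas"]}

```bash
ls; mkdir -p pics; python3 - <<'E'
from cell import telemetry, grab_frame, env
import cv2,numpy as np
s=telemetry.state(); print(s)
f={}
for n in("top","scene"):
    g=grab_frame(n); cv2.imwrite(f"pics/{n}0.png",g["color"]); np.savez(f"{n}0.npz",**g)
    print(n,g["intrinsics"].round(1).tolist(),g["T"].round(3).tolist())
E
```

```text
pics
{'t': 0.0, 'joint_pos': array([ 1.02260619e+00,  3.13443903e-01,  1.49841897e+00, -1.67228785e-05,
        1.33099819e+00, -2.23386480e-01]), 'joint_vel': array([ 0.00047716,  0.00104437,  0.00057126, -0.0004555 ,  0.00010699,
        0.00192253]), 'joint_efforts': array([ 1.59164534e-05, -4.02222884e+01, -2.52269769e+01,  6.94471551e-02,
        3.53747606e-02, -1.06020830e-04]), 'ee_pos': array([167.41905181, 497.33518989, 238.17100724]), 'orientation': array([-3.14035216e+00, -2.65159663e-04,  2.81679281e+00]), 'force': array([0.41758622, 0.07903639, 0.26029615]), 'torque': array([ 0.01373512, -0.03666605,  0.03124505]), 'grip_force': 0.0, 'width': 88.43614964454461}
top [[373.2, 0.0, 315.2], [0.0, 373.2, 199.7], [0.0, 0.0, 1.0]] [[0.03, -0.991, 0.132, 438.919], [-0.999, -0.027, 0.021, 59.456], [-0.017, -0.133, -0.991, 1027.811], [0.0, 0.0, 0.0, 1.0]]
scene [[369.2, 0.0, 319.9], [0.0, 369.2, 198.1], [0.0, 0.0, 1.0]] [[-0.521, 0.654, -0.549, 1056.491], [0.854, 0.397, -0.337, 372.564], [-0.002, -0.644, -0.765, 742.002], [0.0, 0.0, 0.0, 1.0]]
```

View pics/top0.png

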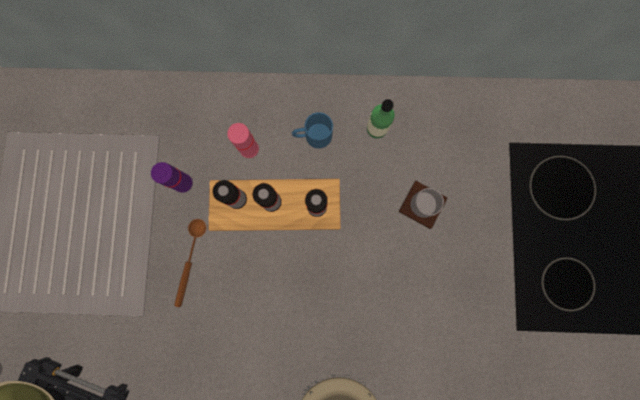

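View pics/scene0.png

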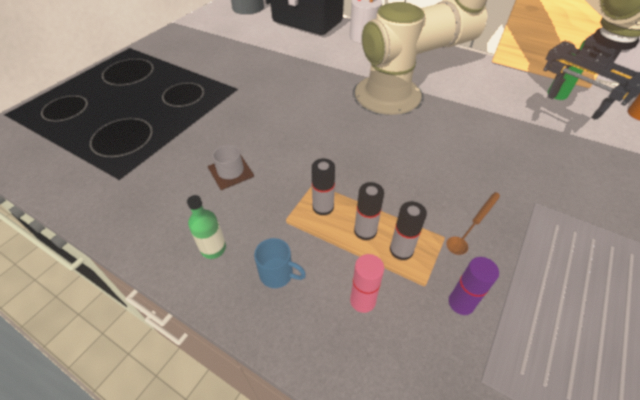

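The top view shows the mill heads at about (226,190), (264,193) and (316,200) px, the board between x 208 and 340, the cup at (427,201), and pink and purple decoys at (242,140) and (172,177). In the scene view the same three mills stand on the board, with the cup at (229,160).

```bash
cat > h.py <<'E'
import cv2,numpy as np
def cloud(g):
    K,T,d=g["intrinsics"],g["T"],g["depth"]
    v,u=np.mgrid[:400,:640]
    P=np.dstack([(u-K[0,2])/K[0,0]*d,(v-K[1,2])/K[1,1]*d,d])
    return P@T[:3,:3].T+T[:3,3]
def blobs(m,W,amin=40):
    n,l,st,c=cv2.connectedComponentsWithStats(m.astype(np.uint8))
    for i in range(1,n):
        if st[i,4]>=amin:
            p=W[l==i]; xy=p[:,:2].astype(np.float32)
            (cx,cy),r=cv2.minEnclosingCircle(xy)
            print(c[i].round(),st[i,4],"med",np.median(p,0).round(1),"circ",round(cx,1),round(cy,1),round(r,1))
E
python3 - <<'E'
from h import *
for n in("top","scene"):
    g=np.load(n+"0.npz"); W=cloud(g); z=W[...,2]; d=g["depth"]>0
    x,y=W[...,0],W[...,1]
    roi=d&(x>250)&(x<720)&(y>-350)&(y<500)
    print(n,"tops"); blobs(roi&(abs(z-163)<7),W,30)
    print("rim"); blobs(roi&(z>64)&(z<80)&(y<0)&(x<560),W,10)
    hsv=cv2.cvtColor(g["color"],cv2.COLOR_BGR2HSV)
    print("board"); m=roi&(abs(z-18)<5)&(hsv[...,1]>90)&(hsv[...,0]<25); blobs(m,W,300)
    k,l,st,c=cv2.connectedComponentsWithStats(m.astype(np.uint8)); i=1+st[1:,4].argmax()
    print(cv2.minAreaRect(W[l==i][:,:2].astype(np.float32)))
    print("other tall"); blobs(roi&(z>90)&(abs(z-163)>10),W,30)
E
```

```text
top tops
[224. 191.] 403 med [570.6 293.5 162.8] circ 570.7 294.2 26.7
[264. 194.] 403 med [565.1 198.8 162.8] circ 565.8 199.2 26.7
[316. 200.] 408 med [554.8  75.3 163. ] circ 555.3 75.4 26.8
rim
[429. 211.] 53 med [ 544.9 -213.5   70.8] circ 558.7 -215.4 33.4
board
[277. 207.] 4769 med [540.7 171.   17.7] circ 558.5 191.2 190.0
((559.4962158203125, 192.33636474609375), (140.05943298339844, 359.4382629394531), 2.2469449043273926)
other tall
[241. 139.] 342 med [704.  266.2 143.7] circ 716.0 271.4 26.7
[165. 174.] 555 med [611.2 444.7 144. ] circ 614.4 452.5 27.2
[235. 197.] 136 med [557.4 272.8 123.8] circ 568.5 289.3 26.2
[272. 202.] 91 med [549.  179.2 123.6] circ 561.9 194.8 26.1
[318. 210.] 51 med [531.7  70.5 123.6] circ 545.6 72.9 24.9
scene tops
[323. 167.] 341 med [560.8  75.2 160.9] circ 557.6 73.4 27.3
[371. 192.] 412 med [571.  198.8 160.9] circ 568.4 198.2 28.1
[412. 212.] 468 med [575.6 293.2 161.1] circ 573.2 292.9 27.1
rim
[230. 148.] 44 med [ 546.6 -228.8   68.5] circ 556.9 -218.0 31.6
board
[367. 236.] 4762 med [585.7 214.2  15.8] circ 565.2 191.3 189.3
((561.813232421875, 190.379638671875), (140.90550231933594, 359.14727783203125), 2.2445876598358154)
other tall
[322. 185.] 432 med [578.6  86.8 122.7] circ 558.6 74.2 27.1
[368. 210.] 454 med [589.8 206.6 122.3] circ 570.0 198.0 27.2
[407. 230.] 482 med [594.9 297.1 122.9] circ 574.4 292.8 26.8
[372. 262.] 278 med [709.6 271.5 143.4] circ 715.5 271.3 26.3
[479. 276.] 1063 med [629.5 450.3 141.9] circ 616.2 452.0 27.8
```

carry_out(deltas=[[[0, 0, 0, 0, 0, 0.99, 1], [0, 0, 0, 0, 0, 0.99, 1], [0, 0, 0, 0, 0, 0.99, 1], [0, 0, 0, 0, 0, 0.99, 1], [0, 0, 0, 0, 0, 0.99, 1], [0, 0, 0, 0, 0, 0.99, 1], [0, 0, 0, 0, 0, 0.99, 1], [0, 0, 0, 0, 0, 0.99, 1], [0, 0, 0, 0, 0, 0.99, 1], [0, 0, 0, 0, 0, 0.99, 1], [0, 0, 0, 0, 0, 0.99, 1], [0, 0, 0, 0, 0, 0.99, 1]]], squeeze=25)

```text
t: 1.1
ee_pos: [167.5, 497.4, 238.4]
orientation: [-3.141, 0.001, 1.568]
force: [0.1, 0.3, 0.6]
width: 88.2
grip_force: 0.0
```

```bash
python3 - <<'E'
from h import *
from cell import telemetry
s=telemetry.state();print(s["ee_pos"],s["orientation"],s["t"])
# cup: rim circle fit, both views
from scipy.optimize import least_squares
for n in("top","scene"):
    g=np.load(n+"0.npz"); W=cloud(g); z=W[...,2];x,y=W[...,0],W[...,1]
    off=2 if n=="scene" else 0
    m=(z+off>25)&(z+off<85)&(abs(x-557)<60)&(abs(y+216)<60)
    p=W[m]
    print(n,m.sum(),np.histogram(p[:,2],8))
    r=np.hypot(p[:,0]-557.5,p[:,1]+216.5); q=p[(r>28)&(r<42)]
    f=least_squares(lambda a:np.hypot(q[:,0]-a[0],q[:,1]-a[1])-a[2],[557,-216,35],loss="soft_l1");print(f.x,f.cost,len(q))
    ft=(abs(z+off-12)<5)&(abs(x-557)<75)&(abs(y+216)<75)&(g["color"].max(2)<75)
    print("foot",cv2.minAreaRect(W[ft][:,:2].astype(np.float32)),ft.sum())
E
```

```text
[167.47844742 497.39809035 238.38348322] [-3.14121409e+00  7.28592264e-04  1.56758062e+00] 1.1
top 370 (array([32, 43, 34, 43, 29, 46, 51, 92]), array([25.11768796, 31.45041622, 37.78314448, 44.11587274, 50.448601  ,
       56.78132926, 63.11405752, 69.44678577, 75.77951403]))
[ 570.75186044 -214.22909631   34.26483755] 38.35811648640706 171
foot ((570.4947509765625, -213.58721923828125), (97.90856170654297, 97.72607421875), 62.53620529174805) 517
scene 676 (array([ 69,  77,  76,  76,  97,  84,  94, 103]), array([23.18304141, 29.3398222 , 35.49660299, 41.65338377, 47.81016456,
       53.96694535, 60.12372614, 66.28050693, 72.43728771]))
[ 571.82819739 -216.37891555   34.15506232] 101.24395829876218 232
foot ((0.0, 0.0), (0.0, 0.0), 0.0) 0
```

carry_out(deltas=[[[-0.4, 0.8, 0, 0, 0, 0, 1], [-0.4, 0.8, 0, 0, 0, 0, 1], [-0.4, 0.8, 0, 0, 0, 0, 1], [-0.4, 0.8, 0, 0, 0, 0, 1], [-0.4, 0.8, 0, 0, 0, 0, 1], [-0.4, 0.9, 0, 0, 0, 0, 1], [-0.4, 0.9, 0, 0, 0, 0, 1], [-0.4, 0.9, 0, 0, 0, 0, 1], [-0.5, 0.9, 0, 0, 0, 0, 1], [-0.5, 0.9, 0, 0, 0, 0, 1], [-0.5, 0.9, 0, 0, 0, 0, 1], [-0.4, 0.7, 0, 0, 0, 0, 1]]])

```text
t: 2.1
ee_pos: [574.1, 292.3, 238.0]
orientation: [-3.141, 0.0, 1.571]
force: [-0.2, 0.1, -0.1]
width: 88.6
grip_force: 0.0
```

```bash
python3 - <<'E'
from cell import *
import cv2
s=telemetry.state();print(s["ee_pos"],s["orientation"],s["t"],s["force"])
g=grab_frame("wrist");cv2.imwrite("pics/w1.png",g["color"])
E
```

```text
[574.08284321 292.25045309 238.00522058] [-3.14084193e+00  4.96895866e-04  1.57135321e+00] 2.1 [-0.1541219   0.13406829 -0.07438208]
```

View pics/w1.png

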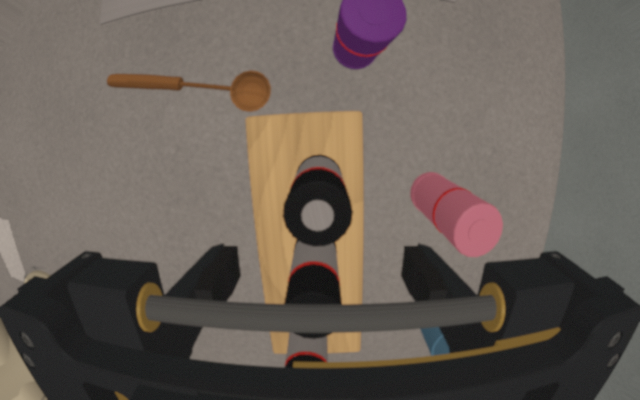

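The target mill's head is at (318,212) px, centred between the fingers (columns 230 and 410). The way down is clear, so I'll descend and grip.

carry_out(deltas=[[[0.02, -0.05, 0.4, 0, 0, 0, 1], [0, 0, 0.5, 0, 0, 0, 1], [0, 0, 0.5, 0, 0, 0, 1], [0, 0, 0.5, 0, 0, 0, 1], [0, 0, 0.5, 0, 0, 0, 1], [0, 0, 0.4, 0, 0, 0, 1], [0, 0, 0.3, 0, 0, 0, 1], [0, 0, 0, 0, 0, 0, 0.8], [0, 0, 0, 0, 0, 0, 0.7], [0, 0, 0, 0, 0, 0, 0.6], [0, 0, 0, 0, 0, 0, 0.5], [0, 0, 0, 0, 0, 0, 0.4]]])

```text
t: 3.15
ee_pos: [570.3, 295.3, 115.7]
orientation: [3.14, -0.0, 1.573]
force: [-0.1, 0.4, -0.6]
width: 57.0
grip_force: 0.0
```

carry_out(deltas=[[[0, 0, 0, 0, 0, 0, 0.3], [0, 0, 0, 0, 0, 0, 0.2], [0, 0, 0, 0, 0, 0, 0.2], [0, 0, 0, 0, 0, 0, 0.2]]])

```text
t: 3.48
ee_pos: [570.4, 295.2, 115.6]
orientation: [3.14, -0.0, 1.573]
force: [1.4, 0.5, 5.4]
width: 53.5
grip_force: 25.0
```

carry_out(deltas=[[[0, 0, -0.1, 0, 0, 0, 0.2], [0, 0, -0.1, 0, 0, 0, 0.2], [0, 0, -0.1, 0, 0, 0, 0.2], [0, 0, 0, 0, 0, 0, 0.2], [0, 0, 0, 0, 0, 0, 0.2], [0, 0, 0, 0, 0, 0, 0.2], [0, 0, 0, 0, 0, 0, 0.2]]])

```text
t: 4.07
ee_pos: [569.7, 295.1, 126.3]
orientation: [-3.141, 0.0, 1.573]
force: [0.5, 0.2, -4.7]
width: 53.8
grip_force: 25.0
```

carry_out(deltas=[[[0, 0, 0, 0, 0, 0, 0.2], [0, 0, 0, 0, 0, 0, 0.2]]])

```text
t: 4.23
ee_pos: [569.8, 295.1, 126.5]
orientation: [-3.141, 0.0, 1.573]
force: [-0.3, 0.9, -5.0]
width: 53.6
grip_force: 25.0
```

carry_out(deltas=[[[0, 0, 0, 0, 0, 0, 0.2]]])

```text
t: 4.32
ee_pos: [569.9, 295.1, 126.6]
orientation: [-3.141, 0.0, 1.573]
force: [-0.2, -0.3, -4.4]
width: 53.4
grip_force: 25.0
```

carry_out(deltas=[[[0, 0, -0.2, 0, 0, 0, 0.2], [0, 0, -0.4, 0, 0, 0, 0.2], [0, 0, -0.5, 0, 0, 0, 0.2], [0, 0, -0.5, 0, 0, 0, 0.2], [0, 0, -0.5, 0, 0, 0, 0.2], [0, 0, -0.5, 0, 0, 0, 0.2], [0, 0, -0.5, 0, 0, 0, 0.2], [0, 0, -0.5, 0, 0, 0, 0.2], [0, 0, -0.4, 0, 0, 0, 0.2], [0, 0, -0.2, 0, 0, 0, 0.2], [0, 0, 0, 0, 0, 0, 0.2], [0, 0, 0, 0, 0, 0, 0.2]]], squeeze=40)

```text
t: 5.32
ee_pos: [569.8, 295.1, 294.3]
orientation: [-3.141, 0.0, 1.573]
force: [-1.0, -0.1, -5.9]
width: 53.5
grip_force: 39.9
```

carry_out(deltas=[[[0, 0, 0, 0, 0, 0, 0.2], [0, 0, 0, 0, 0, 0, 0.2], [0, 0, 0, 0, 0, 0, 0.2]]])

```text
t: 5.57
ee_pos: [569.8, 295.1, 293.8]
orientation: [-3.14, 0.0, 1.573]
force: [0.3, -0.3, -5.3]
width: 53.1
grip_force: 39.9
```

About 5 N in both readings, so this is the mill with batteries. Carrying it over the others to the cup.

carry_out(deltas=[[[-0.3, 0, 0, 0, 0, 0, 0.2], [-0.5, 0, 0, 0, 0, 0, 0.2], [-0.7, 0, 0, 0, 0, 0, 0.2], [-0.7, 0, 0, 0, 0, 0, 0.2], [-0.7, 0, 0, 0, 0, 0, 0.2], [-0.7, 0, 0, 0, 0, 0, 0.2], [-0.7, 0, 0, 0, 0, 0, 0.2], [-0.7, 0, 0, 0, 0, 0, 0.2], [-0.7, 0, 0, 0, 0, 0, 0.2], [-0.7, 0, 0, 0, 0, 0, 0.2], [-0.7, 0, 0, 0, 0, 0, 0.2], [-0.7, 0, 0, 0, 0, 0, 0.2]]])

```text
t: 6.57
ee_pos: [569.9, -18.9, 294.7]
orientation: [-3.141, 0.0, 1.572]
force: [0.6, 0.7, -4.9]
width: 53.3
grip_force: 39.9
```

carry_out(deltas=[[[-0.7, 0, 0, 0, 0, 0, 0.2], [-0.7, 0, 0, 0, 0, 0, 0.2], [-0.7, 0, 0, 0, 0, 0, 0.2], [-0.7, 0, 0, 0, 0, 0, 0.2], [-0.7, 0, 0, 0, 0, 0, 0.2], [-0.7, 0, 0, 0, 0, 0, 0.2], [-0.5, 0, 0, 0, 0, 0, 0.2], [-0.2, 0, 0, 0, 0, 0, 0.2], [0, 0, 0, 0, 0, 0, 0.2], [0, 0, 0, 0, 0, 0, 0.2]]])

```text
t: 7.4
ee_pos: [570.7, -212.5, 294.6]
orientation: [-3.141, -0.001, 1.572]
force: [0.1, 0.4, -5.6]
width: 53.2
grip_force: 39.9
```

```bash
python3 - <<'E'
from h import *
from cell import *
s=telemetry.state();print(s["ee_pos"],s["orientation"],s["t"],s["force"])
g=grab_frame("scene");np.savez("scene1.npz",**g)
cv2.imwrite("pics/s1.png",cv2.resize(g["color"][60:260,100:420],None,fx=2,fy=2))
W=cloud(g);z=W[...,2]
r=(abs(W[...,0]-571)<60)&(abs(W[...,1]+215)<60)
for lo,hi in((195,215),(215,240),(240,265)): 
    m=r&(z>lo)&(z<hi)
    q=W[m]; 
    if len(q)<20: print(len(q));continue
    from scipy.optimize import least_squares
    f=least_squares(lambda a:np.hypot(q[:,0]-a[0],q[:,1]-a[1])-27,[571,-215],loss="soft_l1");print(lo,len(q),f.x,f.cost)
m=r&(z>30)&(z<70);q=W[m];q=q[np.hypot(q[:,0]-571.5,q[:,1]+215)<40]
f=least_squares(lambda a:np.hypot(q[:,0]-a[0],q[:,1]-a[1])-34.5,[571,-215],loss="soft_l1");print("cup",len(q),f.x)
E
```

```text
[ 570.66056547 -212.50045947  294.61519283] [-3.14134848e+00 -6.53709362e-04  1.57245130e+00] 7.4 [ 0.14309603  0.44549153 -5.63489136]
195 173 [ 572.1986473  -214.85846238] 67.40116809984639
215 216 [ 571.66143237 -215.37464841] 84.42092751679002
240 237 [ 571.45078233 -215.37090825] 84.68059519109977
cup 595 [ 574.42252227 -216.58863127]
```

View pics/s1.png

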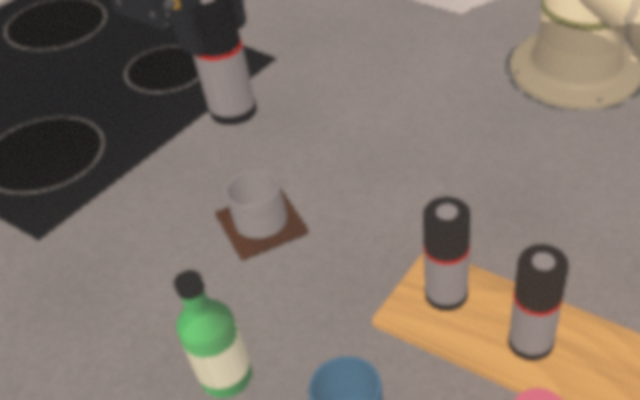

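The heavy mill hangs upright over the cup at (255,205) px. Both light mills stand on the board at (446,252) and (538,300), and the bottle and mug haven't moved. I'll lower it to just above the rim and check again.

carry_out(deltas=[[[-0.03, 0.03, 0.3, 0, 0, 0, 0.2], [0, 0, 0.4, 0, 0, 0, 0.2], [0, 0, 0.5, 0, 0, 0, 0.2], [0, 0, 0.5, 0, 0, 0, 0.2], [0, 0, 0.5, 0, 0, 0, 0.2], [0, 0, 0.4, 0, 0, 0, 0.2], [0, 0, 0.2, 0, 0, 0, 0.2], [0, 0, 0, 0, 0, 0, 0.2], [0, 0, 0, 0, 0, 0, 0.2]]])

```text
t: 8.2
ee_pos: [572.4, -213.5, 183.5]
orientation: [3.141, 0.0, 1.574]
force: [0.3, -0.6, -5.0]
width: 52.9
grip_force: 39.9
```

```bash
python3 - <<'E'
from h import *
from cell import *
from scipy.optimize import least_squares
s=telemetry.state();print(s["ee_pos"],s["orientation"],s["t"],s["force"])
for n in ("scene","top"):
    g=grab_frame(n)
    W=cloud(g);z=W[...,2]
    r=(abs(W[...,0]-571)<60)&(abs(W[...,1]+215)<60)
    d=g["T"][:2,3]-[571,-215]; d/=np.linalg.norm(d)
    for nm,lo,hi,R in(("cup",22,66,36),("mill",90,125,27),("mill",125,170,27)):
        q=W[r&(z>lo)&(z<hi)]; q=q[((q[:,:2]-[571,-215])@d>8)&(np.hypot(q[:,0]-571,q[:,1]+215)<R+6)]
        if len(q)<15: print(n,nm,len(q));continue
        f=least_squares(lambda a:np.hypot(q[:,0]-a[0],q[:,1]-a[1])-R,[571,-215],loss="soft_l1")
        print(n,nm,len(q),f.x.round(1),round(f.cost/len(q),2))
E
```

```text
[ 572.44957696 -213.49900254  183.51273457] [3.14088780e+00 3.62491893e-04 1.57363387e+00] 8.2 [ 0.30396707 -0.59549097 -5.01202376]
scene cup 318 [ 572.9 -218.1] 0.44
scene mill 221 [ 574.  -216.4] 0.42
scene mill 307 [ 573.6 -216.4] 0.37
top cup 95 [ 571.5 -215.7] 0.09
top mill 59 [ 572.9 -214.4] 0.1
top mill 57 [ 572.4 -214.6] 0.07
```

carry_out(deltas=[[[-0.035, -0.03, 0, 0, 0, 0, 0.2], [0, 0, 0.2, 0, 0, 0, 0.2], [0, 0, 0.25, 0, 0, 0, 0.2], [0, 0, 0.25, 0, 0, 0, 0.2], [0, 0, 0.25, 0, 0, 0, 0.2], [0, 0, 0.25, 0, 0, 0, 0.2], [0, 0, 0.2, 0, 0, 0, 0.2], [0, 0, 0.1, 0, 0, 0, 0.2], [0, 0, 0.1, 0, 0, 0, 0.2], [0, 0, 0, 0, 0, 0, 0.2], [0, 0, 0, 0, 0, 0, 0.2]]])

```text
t: 9.22
ee_pos: [571.0, -215.5, 118.9]
orientation: [3.141, 0.0, 1.573]
force: [0.2, 0.2, -4.4]
width: 53.4
grip_force: 39.9
```

carry_out(deltas=[[[0, 0, 0.05, 0, 0, 0, 0.2], [0, 0, 0.05, 0, 0, 0, 0.2], [0, 0, 0, 0, 0, 0, 0.2], [0, 0, 0, 0, 0, 0, 0.2]]])

```text
t: 9.55
ee_pos: [570.9, -215.5, 114.7]
orientation: [-3.142, -0.0, 1.573]
force: [0.5, 0.4, -4.5]
width: 53.6
grip_force: 39.9
```

carry_out(deltas=[[[0, 0, 0.04, 0, 0, 0, 0.2], [0, 0, 0, 0, 0, 0, 0.2], [0, 0, 0, 0, 0, 0, 0.2]]])

```text
t: 9.8
ee_pos: [571.2, -215.6, 113.6]
orientation: [3.141, 0.001, 1.573]
force: [-0.3, 0.7, -1.5]
width: 53.3
grip_force: 39.9
```

Contact came where I expected it. One more millimetre, then open gently.

carry_out(deltas=[[[0, 0, 0.03, 0, 0, 0, 0.2], [0, 0, 0, 0, 0, 0, 0.2], [0, 0, 0, 0, 0, 0, 0.62], [0, 0, 0, 0, 0, 0, 0.66], [0, 0, 0, 0, 0, 0, 0.75], [0, 0, 0, 0, 0, 0, 0.9], [0, 0, 0, 0, 0, 0, 1], [0, 0, 0, 0, 0, 0, 1], [0, 0, 0, 0, 0, 0, 1], [0, 0, 0, 0, 0, 0, 1]]])

```text
t: 10.63
ee_pos: [570.9, -215.5, 111.9]
orientation: [-3.142, -0.0, 1.573]
force: [-0.4, 0.3, -0.2]
width: 88.2
grip_force: 0.0
```

carry_out(deltas=[[[0, 0, -0.2, 0, 0, 0, 1], [0, 0, -0.5, 0, 0, 0, 1], [0, 0, -0.8, 0, 0, 0, 1], [0, 0, -0.8, 0, 0, 0, 1], [0, 0, -0.8, 0, 0, 0, 1], [0, 0, -0.6, 0, 0, 0, 1], [0, -0.8, 0, 0, 0, 0, 1], [0, -0.8, 0, 0, 0, 0, 1], [0, -0.8, 0, 0, 0, 0, 1], [0, 0, 0, 0, 0, 0, 1], [0, 0, 0, 0, 0, 0, 1]]])

```text
t: 11.55
ee_pos: [474.3, -215.8, 261.1]
orientation: [3.14, 0.001, 1.572]
force: [0.5, -0.5, 0.3]
width: 88.1
grip_force: 0.0
```

```bash
python3 - <<'E'
from h import *
from cell import *
s=telemetry.state();print(s["ee_pos"],s["t"],s["force"],s["width"])
g=grab_frame("top");W=cloud(g);z=W[...,2];x,y=W[...,0],W[...,1]
roi=(x>450)&(x<620)&(y>-300)&(y<380)
blobs(roi&(z>153)&(z<172),W,30)
g=grab_frame("scene");cv2.imwrite("pics/s2.png",g["color"])
E
```

```text
[ 474.27257943 -215.75212826  261.08428747] 11.55 [ 0.52582335 -0.46512189  0.30438451] 88.11138415610324
[264. 194.] 406 med [565.1 198.6 162.8] circ 565.9 199.4 26.7
[440. 197.] 401 med [ 569.8 -213.8  160.3] circ 570.6 -215.2 27.0
[316. 200.] 409 med [554.5  75.3 162.6] circ 555.4 75.1 26.9
```

View pics/s2.png

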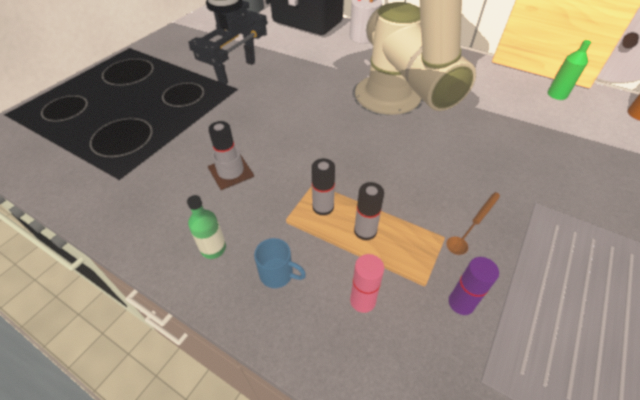

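The heavy mill stands upright in the cup (around (226,152) px). Its top is 160 mm high, as expected for a fully seated mill. The other two stand on the board at (323,188) and (369,212), and nothing else has moved.

```bash
python3 -c "
from cell import ticket
print(ticket.close_job())"
```

```text
the job is handed in; nothing more can be done
None
```

I put the mill with the batteries upright and fully down in the cup and handed the job in, though no verdict came back. It was the first one I lifted, at about 5 N (roughly 500 g), so I never lifted the other two; they still stand upright on the board, and the bottle, mug and spoon look undisturbed.

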